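# Lock the balcony turntable caddy with its wing nut

## Task

Lock the white turntable caddy so that it cannot spin in the draught: give the brass wing nut on its hub one short clockwise twist (seen from above) until its wings lie in line with the two red marks on the hub, then let go of it. Work between the two small glass bottles without tipping them or pushing them out of place, and leave the steel wing nut on the wooden press as it is.

Things in the scene. Friction and masses are not known exactly. Their poses are not given: they have to be found in the camera images.
- brass_nut (a joint): Turn of the brass wing nut about its upright axis, rad, growing clockwise seen from above. At 1.3 its wings lie in line with the two red marks (locked). It starts between 0 and 0.5, turns only from -0.15 to 1.75, takes about 0.08 N m, stays where left and does not rise. The caddy is fixed and does not turn with it.
- brass_nut_grip (a point): Grip point on the brass nut's axis; x along the wings (ends alike), z up, turns with the nut. Upright blade 68 mm long, 9 mm thick; mid part from 24 mm below to 4 mm above this point, rounded ears to 10 mm above. Below this point: boss (22 mm wide) top at 22 mm, post (32 mm wide) at 36 mm, white hub disc (100 mm wide, two red marks at its edge) at 50 mm; spoon rest and sieve stay lower than 38 mm.
- amber_bottle_mid (a point): Centre (half-way up) of the amber glass bottle with black flip-top lid, 38 mm across, 86 mm tall, loose, standing in the caddy's tray with its axis about 73 mm from the nut's axis; its top is 10 mm above brass_nut_grip. z up along the bottle.
- green_bottle_mid (a point): The same for the green glass bottle with white flip-top lid, same size, on the opposite side of the nut, also about 73 mm off. Seen from above, the line through both bottles lies about 37 degrees anticlockwise of the line of the red marks, so fingers closing across the wings clear both bottles all through the turn.
- steel_nut_tip (a point): End of one wing of the steel wing nut on the dark wooden herb press (boards 130 and 110 mm square), a bystander shaped like the brass nut, on the other side of the table; this point is 30 mm from its axis. Leave it alone.

How it is judged:
By the outcome, as a careful person would: the job done as asked, in the order asked, and still so for the second after the job is handed in, with the robot touching nothing.
It also fails if it takes over 32 s, if anything falls off the work surface, if the arm or the gripper's body presses on something with over 40 N, if the wrist force passes 120 N, or if a joint passes its speed limit or range.

## Robot

A 6-joint arm with a two-finger parallel gripper is mounted at the origin on the work surface. World frame = base frame: x ahead of the robot, y to its left, z up, the work surface at z = 0. Lengths are in m, angles in rad, forces in N, time in s.
With the tool pointing down it reaches from about 0.225 to 0.875 m from the base axis. Payload 3.4 kg.
Tool frame: the origin (TCP) lies between the finger pads; the fingertips stand 8 mm ahead of it and the grasp point (between the pads) lies 11 mm behind it; z points along the fingers, y is the line along which they close (so a half turn about z gives the same grasp; the last joint's range is limited). The gripper opens to 85 mm and grips with 20 to 120 N. Pads are 22 mm wide; open, the fingers measure 114 mm over their backs; the gripper's body (76 mm by 85 mm) begins 54 mm behind the grasp point. The pads swing forward as they close: fully open they stand 13 mm farther back than shut.
Start: joints at [-1.269, 0.276, 1.505, -0, 1.361, -0.121], TCP at [0.236, -0.524, 0.239] pointing down, gripper open.
Joint ranges: [-2.89, 2.89], [-0.75, 2.08], [0.22, 2.7], [-1.18, 4.32], [0.11, 2.71], [-2.7, 2.7]. Speed limits (rad/s): [2.57, 2.57, 3.14, 3.14, 3.14, 3.14].

## Interface

Orientations are given as a unit quaternion [w, x, y, z].
In Python, from rig import manip, optics, finder gives the robot as it stands.
- The arm moves only by the tool servo_tool, never from a script. Its argument "increments" is a list of rows, each a list of 7 numbers: the shift along the tool's x, y, z in cm, then the turn, a rotation vector about the tool's x, y, z in degrees, then the closure, from -1 (fully open) to 1 (shut). In form: [[x, y, z, rx, ry, rz, gripper], ...]. A call has exactly 5 rows; each row shifts and turns the commanded pose from where the row before left it, along the tool's axes as they then stand; what a row does not reach is not made up. A row lasts 1/10 s, in which the tool goes at most 50 mm and 8.59 degrees, less where a joint would pass 70% of its speed; a pose out of reach is approached as far as the arm can. A call is refused whole if a number of a shift passes 5 or a number of a turn 8.59, either way. A call with a gripper value outside its range is refused whole. The fingers move at their own pace and stop on an object; "squeeze" is the grip in N (left out, the last holds). Time passes only in rows, so rows that do not move let the fingers close, or fill a call up. It gives the time, the measured TCP pose, the force, the opening and the grip force at its end, in the units of the state.
- manip.get_state(): the state, without advancing time (a new reading comes with each control period).
- optics.get_image(name): name is "scene" or "top" or "wrist"; returns the picture (400x640x3 uint8, red, green, blue); there is no depth.
- optics.get_calibration(name): a dict with "fov_y" (degrees; the focal length in pixels is half the picture's height over the tangent of half this angle, whatever the lens; pixels are square), "cx", "cy" (the principal point, pixels), "dist_coeffs" ([k1, k2, p1, p2, k3] as OpenCV has them; the pictures are not rectified), "world_to_cam" (4x4, takes a point from world to camera coordinates). Camera axes: x right, y down, z forward; pixel columns grow to the right and rows downward; lengths in m; the calibration is good to about 2 mm. A picture is of the moment at which its call begins: read the wrist's pose just before it. get_calibration takes no time and is no camera call; for the wrist camera it gives the pose at the moment of the call.
- manip.sign_off(): hands the job in; it is judged then, once.
Trained networks look in the newest picture that a camera, given by its name, has taken for a name from the list of things; names that differ only in an ending like _2 or _b are one class to them, and where a whole thing is asked for, a point or a joint stands for the part that bears it (a point fixed in the world has none). Each returns a list of dicts, best first, with "p" (0 to 1); they miss things now and then, are a little off and sometimes report something else, mostly with a low value. They report only what shows in the picture. A call takes as long as a camera call.
- finder.silhouettes(label, camera): "region" (400x640 bool, what is visible of it) and "box" ([centre column, centre row, width, height] in pixels, round what is visible of it).
- finder.tip_of(label, camera): "at" ([column, row] in pixels: a listed point, or the origin of a listed thing).
The state is a dict: "clock": time; "qpos": joint angles; "qd": joint speeds; "effort": joint torques, N m; "position": TCP position; "ee_rot": TCP orientation; "contact_force": force on the tool from outside, world axes, zero at the start; "moment": the same for the moment, N m; "width": finger opening in m; "gripper_force": force on a finger pad.
Only numpy, scipy, OpenCV 4.12 (cv2) and the standard library are available. Lean on these libraries where they do the work, as an engineer would, in place of code of your own. Each camera call takes 0.05 s, during which the arm holds its last target. There are 200 camera calls.

## Working session

There is one attempt and no reset: what is moved stays moved. The work goes in short steps, Python scripts to look and compute and a tool call to move; the robot and the scene stay as the last step left them, time stands still between calls to the robot, and variables do not carry over. Pictures are saved under pics/ and viewed, at most 10 in all, crops included, and the job is handed in when it is done.

Besides the shell and the picture viewer there is one more tool, called as name([rows], argument=value, ...), one row to a line, values as JSON. servo_tool: Moves the arm, as the interface text tells. Its arguments: {"type":"object","properties":{"increments":{"type":"array","items":{"type":"array","items":{"type":"number"}}},"squeeze":{"type":"number"}},"required":["increments"]}

```bash
mkdir -p pics; cat > h.py <<'E'
import numpy as np, cv2
from rig import manip, optics, finder
from scipy.optimize import least_squares
def cal(n):
    c=optics.get_calibration(n); f=200/np.tan(np.radians(c["fov_y"])/2)
    return np.array([[f,0,c["cx"]],[0,f,c["cy"]],[0,0,1.]]),np.array(c["dist_coeffs"],float),np.array(c["world_to_cam"])
def proj(n,P,c=None):
    K,d,T=c or cal(n)
    return cv2.projectPoints(np.atleast_2d(P).astype(float),cv2.Rodrigues(T[:3,:3])[0],T[:3,3],K,d)[0][:,0]
def ray(n,uv,c=None):
    K,d,T=c or cal(n)
    p=cv2.undistortPoints(np.array([[uv]],float),K,d)[0,0]
    R=T[:3,:3]; return -R.T@T[:3,3], R.T@np.array([p[0],p[1],1])
def atz(n,uv,z,c=None):
    o,v=ray(n,uv,c); return o+v*(z-o[2])/v[2]
def tri(obs):
    A=np.zeros((3,3));b=np.zeros(3)
    for n,uv in obs:
        o,v=ray(n,uv);v/=np.linalg.norm(v);M=np.eye(3)-np.outer(v,v);A+=M;b+=M@o
    x=np.linalg.solve(A,b); return x,[proj(n,x)[0]-uv for n,uv in obs]
def save(n,img): cv2.imwrite(f"pics/{n}.png",img[:,:,::-1])
E
python3 - <<'E'
from h import *
im={n:optics.get_image(n) for n in("scene","top")}
save("s0",im["scene"]);save("t0",im["top"])
for l in["brass_nut_grip","amber_bottle_mid","green_bottle_mid","steel_nut_tip"]:
    o=[]
    for n in im:
        r=finder.tip_of(l,n); print(l,n,[(np.round(a["at"],1),round(a["p"],2)) for a in r[:3]])
        if r:o.append((n,r[0]["at"]))
    if len(o)==2: x,e=tri(o);print(np.round(x,4),np.round(e,1).tolist())
print(manip.get_state()["clock"])
E
```

```text
brass_nut_grip scene [(array([382.2, 165.4]), 0.72)]
brass_nut_grip top [(array([233.2, 189.4]), 0.61)]
[0.569  0.1624 0.1113] [[0.2, -0.0], [0.1, 0.2]]
amber_bottle_mid scene [(array([410.1, 177.7]), 0.59)]
amber_bottle_mid top [(array([218.8, 157.2]), 0.62)]
[0.6345 0.1992 0.0802] [[0.7, -0.1], [0.6, 0.7]]
green_bottle_mid scene [(array([351.6, 163.9]), 0.71), (array([277.5, 264.3]), 0.52)]
green_bottle_mid top [(array([247.3, 226.5]), 0.87)]
[0.4998 0.1356 0.0902] [[1.0, -0.2], [0.9, 1.0]]
steel_nut_tip scene [(array([274.8, 264.6]), 0.51)]
steel_nut_tip top [(array([423.9, 203.8]), 0.61), (array([248.6, 222.9]), 0.6)]
[ 0.5481 -0.1942  0.1058] [[1.3, -0.1], [1.1, 1.0]]
0.5
```

View pics/s0.png

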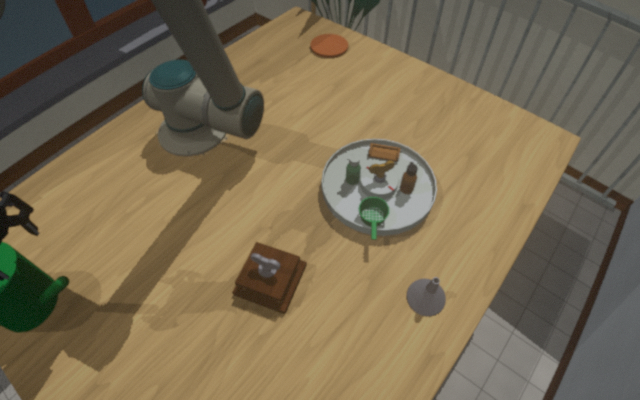

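View pics/t0.png

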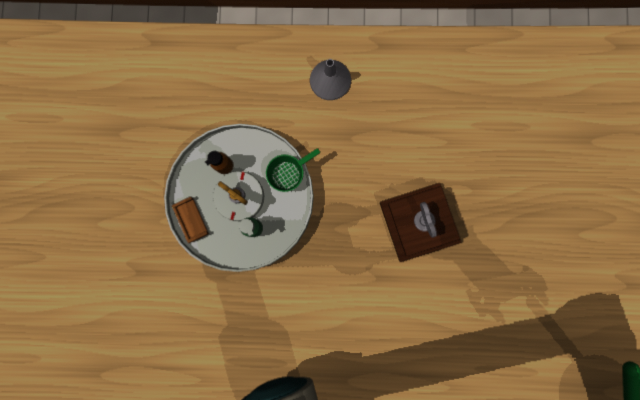

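The nut shows at about scene (382,165) and top (235,190), wings running upper left to lower right at about 53° world. The red marks are at top (242,176) and (233,215), about -12°. The bottles are at top (219,160) and (250,227). This agrees with the sizes given, so I go above it for a close look.

```bash
cat >> h.py <<'E'
from scipy.spatial.transform import Rotation as R
def tool():
    s=manip.get_state(); q=np.array(s["ee_rot"]); return np.array(s["position"]),R.from_quat(q[[1,2,3,0]]),s
E
python3 - <<'E'
from h import *
p,r,s=tool();M=r.as_matrix();print(np.round(M,3))
T=cal("wrist")[2];print("cam in tool",np.round(M.T@(np.linalg.inv(T)[:3,3]-p),3),np.round(M.T@T[:3,:3].T,2), cal("wrist")[0][0,0])
print("delta in tool cm",M.T@(np.array([.569,.162,.30])-p)*100)
E
```

```text
[[ 0.912  0.41  -0.   ]
 [ 0.41  -0.912  0.   ]
 [-0.    -0.    -1.   ]]
cam in tool [ 0.081  0.001 -0.134] [[-0.   -0.95 -0.32]
 [ 1.   -0.    0.  ]
 [-0.   -0.32  0.95]] 333.0085566110821
delta in tool cm [ 58.53915257 -48.92332827  -6.07180704]
```

servo_tool([
  [0, 0, -3, 0, 0, 0, -1],
  [2, -1.7, -3, 0, 0, 0, -1],
  [3.4, -2.9, 0, 0, 0, 0, -1],
  [3.4, -2.9, 0, 0, 0, 0, -1],
  [3.4, -2.9, 0, 0, 0, 0, -1],
])

```text
clock: 1.0
position: [0.305, -0.3782, 0.2996]
ee_rot: [0.0, 0.978, 0.209, 0.0]
contact_force: [1.1, -0.2, -0.1]
width: 0.0852
gripper_force: 0.0
```

servo_tool([
  [3.4, -2.9, 0, 0, 0, 0, -1],
  [3.4, -2.9, 0, 0, 0, 0, -1],
  [3.4, -2.9, 0, 0, 0, 0, -1],
  [3.4, -2.9, 0, 0, 0, 0, -1],
  [3.4, -2.9, 0, 0, 0, 0, -1],
])

```text
clock: 1.5
position: [0.4005, -0.1758, 0.2996]
ee_rot: [0.0, 0.978, 0.21, 0.0]
contact_force: [1.2, 0.1, 0.4]
width: 0.0855
gripper_force: 0.0
```

servo_tool([
  [3.4, -2.9, 0, 0, 0, 0, -1],
  [3.4, -2.9, 0, 0, 0, 0, -1],
  [3.4, -2.9, 0, 0, 0, 0, -1],
  [3.4, -2.9, 0, 0, 0, 0, -1],
  [3.4, -2.9, 0, 0, 0, 0, -1],
])

```text
clock: 2.0
position: [0.4961, 0.0263, 0.2996]
ee_rot: [0.0, 0.978, 0.21, 0.0]
contact_force: [1.3, -0.4, -1.5]
width: 0.0855
gripper_force: 0.0
```

servo_tool([
  [2, -1.5, 0, 0, 0, -6, -0.3],
  [0, 0, 0, 0, 0, -8, -0.3],
  [0, 0, 0, 0, 0, -8, -0.3],
  [0, 0, 0, 0, 0, -7, -0.3],
  [0, 0, 0, 0, 0, 0, -0.3],
])

```text
clock: 2.5
position: [0.5077, 0.0466, 0.2993]
ee_rot: [0.0, 0.894, 0.448, -0.0]
contact_force: [0.6, -0.2, -1.6]
width: 0.0557
gripper_force: 0.0
```

```bash
cat > look.py <<'E'
import sys
from h import *
p,r,s=tool();M=r.as_matrix()
print(np.round(p,4),"yawx",np.degrees(np.arctan2(M[1,0],M[0,0])),"tilt",M[2],s["clock"],s["width"],s["qpos"])
c=cal("wrist");img=optics.get_image("wrist");save(sys.argv[1],img)
for l,z in[("brass_nut_grip",.1113),("amber_bottle_mid",.08),("green_bottle_mid",.08)]:
    for a in finder.tip_of(l,"wrist")[:2]: print(l,np.round(a["at"],1),round(a["p"],2),np.round(atz("wrist",a["at"],z,c),4))
E
python3 look.py w1
```

```text
[0.5077 0.0466 0.2993] yawx 53.23181093186659 tilt [-6.45122613e-05  6.73524705e-05 -9.99999996e-01] 2.5 0.05573732083976173 [-4.50508252e-02  1.47450276e-01  1.52758594e+00 -9.17080997e-05
  1.46653697e+00  5.96684675e-01]
brass_nut_grip [293.2  36.8] 0.89 [0.5657 0.1626 0.1113]
green_bottle_mid [265.5 108.7] 0.84 [0.5023 0.1316 0.08  ]
```

View pics/w1.png

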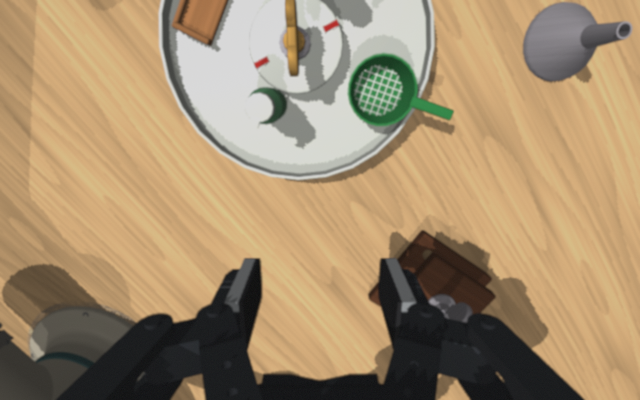

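The nut is at about (291,35) with its wings nearly along the image columns. The red marks are at (262,63) and (332,27), and the green bottle is at (267,105). I move closer to measure with everything in view.

servo_tool([
  [4, -1, 0, 0, 0, 0, -0.3],
  [4, -1, 0, 0, 0, 0, -0.3],
  [3.5, -0.3, 0, 0, 0, 0, -0.3],
  [0, 0, 0, 0, 0, 0, -0.3],
  [0, 0, 0, 0, 0, 0, -0.3],
])

```text
clock: 3.2
position: [0.558, 0.1524, 0.2988]
ee_rot: [0.0, 0.894, 0.448, -0.001]
contact_force: [-0.2, -0.0, -0.3]
width: 0.0555
gripper_force: 0.0
```

```bash
python3 look.py w2
```

```text
[0.558  0.1524 0.2988] yawx 53.24458246873537 tilt [-1.38501577e-03 -3.75361474e-04 -9.99998970e-01] 3.2 0.055549930778786935 [ 1.46854614e-01  2.55504505e-01  1.38781100e+00 -7.12053856e-04
  1.49952404e+00  7.88409078e-01]
brass_nut_grip [317.3 156.8] 0.7 [0.5687 0.1703 0.1113]
amber_bottle_mid [346.6  91.5] 0.59 [0.6287 0.2012 0.08  ]
green_bottle_mid [290.4 210.5] 0.78 [0.5042 0.1351 0.08  ]
```

View pics/w2.png

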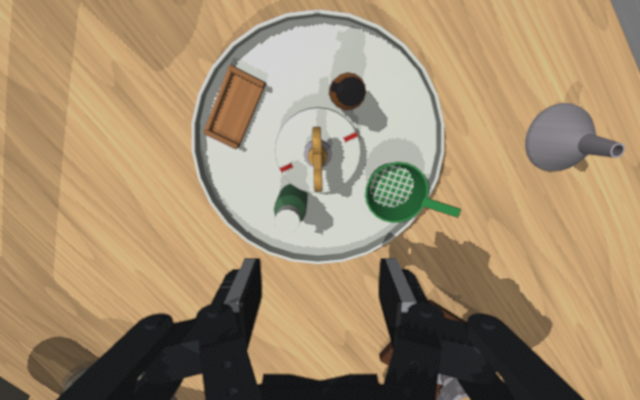

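```bash
cat > fit.py <<'E'
import sys
from h import *
def wing(reg,c,zs=.116):
    ys,xs=np.nonzero(reg); W=np.array([atz("wrist",(x,y),zs,c) for x,y in zip(xs,ys)])[:,:2]
    (m,sz,_),=[cv2.minAreaRect((W*1e4).astype(np.float32))]
    U=np.linalg.svd(W-W.mean(0),full_matrices=False)[2][0]; t=(W-W.mean(0))@U
    mid=W.mean(0)+U*(t.max()+t.min())/2
    return mid,np.degrees(np.arctan2(U[1],U[0])),np.ptp(t)
def marks(img,c,z=.061):
    h=cv2.cvtColor(img,cv2.COLOR_RGB2HSV); m=(((h[...,0]<6)|(h[...,0]>172))&(h[...,1]>150)&(h[...,2]>90)).astype(np.uint8)
    n,_,st,ce=cv2.connectedComponentsWithStats(m)
    return [(ce[i],st[i,4],atz("wrist",ce[i],z,c)) for i in range(1,n) if st[i,4]>15]
if __name__=="__main__":
    c=cal("wrist");img=optics.get_image("wrist")
    for a in finder.silhouettes("brass_nut","wrist")[:2]:
        print("wing",a["p"],a["box"],wing(a["region"],c))
    for m in marks(img,c):print("mark",np.round(m[0],1),m[1],np.round(m[2],4))
    for l in("amber_bottle_mid","green_bottle_mid"):
        for a in finder.silhouettes(l,"wrist")[:1]: print(l,round(a["p"],2),np.round(a["box"],1))
    print("nut proj",proj("wrist",[.569,.1624,.1113]))
    for a in finder.silhouettes("brass_nut","top")[:0]: pass
E
python3 fit.py
```

```text
wing 0.88 [316.6, 158.1, 23.5, 65.1] (array([0.56657036, 0.16831921]), np.float64(-125.22962300083931), np.float64(0.06346228947477801))
mark [350.2 135.3] 35 [0.6062 0.159  0.061 ]
mark [285.1 166.3] 29 [0.5268 0.175  0.061 ]
green_bottle_mid 0.84 [290.1 211.6  35.3  51.2]
nut proj [[321.75611434 162.37158632]]
```

The picture agrees with the detections: nut centre (317,158), marks (350,135) and (285,166) giving a line at -11.4°, amber bottle (348,90), green bottle (290,210). I descend to hover just above the nut and refine.

servo_tool([
  [0.8, -0.1, 3, 0, 0, 0, -0.3],
  [0.8, 0, 4, 0, 0, 0, -0.3],
  [0, 0, 4, 0, 0, 0, -0.3],
  [0, 0, 1.5, 0, 0, 0, -0.3],
  [0, 0, 0, 0, 0, 0, -0.3],
])

```text
clock: 4.15
position: [0.5648, 0.1651, 0.1713]
ee_rot: [-0.001, 0.894, 0.448, -0.003]
contact_force: [-0.2, 0.1, -0.7]
width: 0.0555
gripper_force: 0.0
```

servo_tool([
  [0, 0, 0, 0, 0, 0, -0.3],
  [0, 0, 0, 0, 0, 0, -0.3],
  [0, 0, 0, 0, 0, 0, -0.3],
  [0, 0, 0, 0, 0, 0, -0.3],
  [0, 0, 0, 0, 0, 0, -0.3],
])

```text
clock: 4.65
position: [0.5672, 0.1657, 0.175]
ee_rot: [0.0, 0.894, 0.448, 0.001]
contact_force: [0.3, 0.1, 0.4]
width: 0.0552
gripper_force: 0.0
```

```bash
python3 look.py w3; python3 fit.py
```

```text
[0.5672 0.1657 0.175 ] yawx 53.22449748957164 tilt [ 8.46390180e-04  9.80602979e-04 -9.99999161e-01] 4.65 0.05521349343985686 [ 1.66540307e-01  3.40404721e-01  1.57433251e+00 -1.32394960e-04
  1.22556607e+00  8.08439048e-01]
brass_nut_grip [315.7 220.7] 0.72 [0.5671 0.1694 0.1113]
amber_bottle_mid [356.7 116.2] 0.62 [0.6266 0.2032 0.08  ]
green_bottle_mid [280.6 281.1] 0.85 [0.5065 0.1356 0.08  ]
wing 0.95 [316.9, 215.4, 33.1, 94.6] (array([0.56916735, 0.17139055]), np.float64(-125.7773296311329), np.float64(0.062453002810265924))
mark [364.2 176.8] 95 [0.6059 0.1606 0.061 ]
mark [273.  218.6] 81 [0.5284 0.1759 0.061 ]
amber_bottle_mid 0.67 [362.9 115.   59.5  57.1]
green_bottle_mid 0.74 [281.3 283.4  43.   88.6]
nut proj [[325.11450093 227.30761451]]
```

View pics/w3.png

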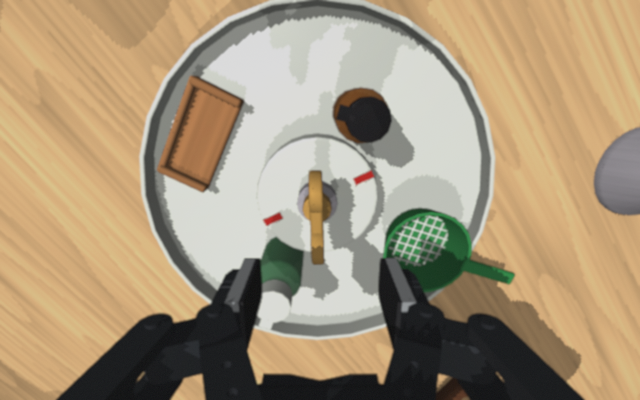

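The nut's wing tips are at (315,171) and (318,262). The marks are at (364,177) and (273,219), and the fingers straddle the nut clear of both bottles. The wing's apparent length hints that it is a little lower than .111, so I check the height from the marks and the hub disc across views.

```bash
python3 - <<'E'
from h import *
from fit import marks
cw=cal("wrist")
im={n:optics.get_image(n) for n in("scene","top")}
w3=cv2.imread("pics/w3.png")[:,:,::-1].copy()
for n in im:
    h=cv2.cvtColor(cv2.imread(f"pics/{n[0]}0.png"),cv2.COLOR_BGR2HSV)
    m=(((h[...,0]<6)|(h[...,0]>170))&(h[...,1]>110)&(h[...,2]>70)).astype(np.uint8)
    k,_,st,ce=cv2.connectedComponentsWithStats(m)
    g=proj(n,[.567,.167,.06])[0]
    print(n,[(np.round(ce[i],1).tolist(),int(st[i,4])) for i in range(1,k) if st[i,4]>3 and np.linalg.norm(ce[i]-g)<45])
T=np.array([[364.2,176.8],[273,218.6]])
# hub disc edge fit in w3: hub circle radius .05, unknown centre & z
g=cv2.cvtColor(w3,cv2.COLOR_RGB2GRAY)
e=cv2.Canny(g,20,60); ys,xs=np.nonzero(e); pts=np.c_[xs,ys].astype(float)
def circ(x): a=np.linspace(0,2*np.pi,180); return proj("wrist",np.c_[x[0]+.05*np.cos(a),x[1]+.05*np.sin(a),0*a+x[2]],cw)
from scipy.spatial import cKDTree
t=cKDTree(pts)
for z0 in(.045,.06):
    f=lambda x:np.minimum(t.query(circ(x))[0],6)
    s=least_squares(f,[.567,.167,z0],loss="soft_l1",f_scale=1,x_scale=[.01]*3,diff_step=1e-3);print("hub",np.round(s.x,4),s.cost,np.mean(f(s.x)<1.5))
v=w3.copy()
for p in circ(s.x): cv2.circle(v,tuple(int(round(q)) for q in p),0,(255,0,255),-1)
o=np.hstack([cv2.resize(v[110:310,210:430],None,fx=2,fy=2,interpolation=0)[:, :400],cv2.resize(im["top"][150:250,190:290],None,fx=4,fy=4,interpolation=0)])
save("c3",o)
# wing from silhouettes in each view: tips
for n in("scene","top","wrist"):
    if n=="wrist": optics.get_image("wrist")
    a=finder.silhouettes("brass_nut",n)
    if a: ys,xs=np.nonzero(a[0]["region"]);print(n,a[0]["p"],np.round(a[0]["box"],1),xs[ys.argmin()],ys.min(),xs[ys.argmax()],ys.max(), ys[xs.argmin()],ys[xs.argmax()])
E
```

```text
scene []
top [([242.0, 175.5], 22), ([232.3, 215.3], 23)]
hub [0.5649 0.1671 0.0473] 120.16574474408417 0.8222222222222222
hub [0.5684 0.1665 0.055 ] 151.8120238922853 0.7277777777777777
scene 0.62 [383.6 168.3  25.6  12.7] 387 161 379 176 167 163
top 0.63 [237.1 196.3  20.9  16. ] 227 186 244 204 188 200
wrist 0.82 [316.6 217.7  34.8  91.9] 311 170 314 264 207 205
```

View pics/c3.png

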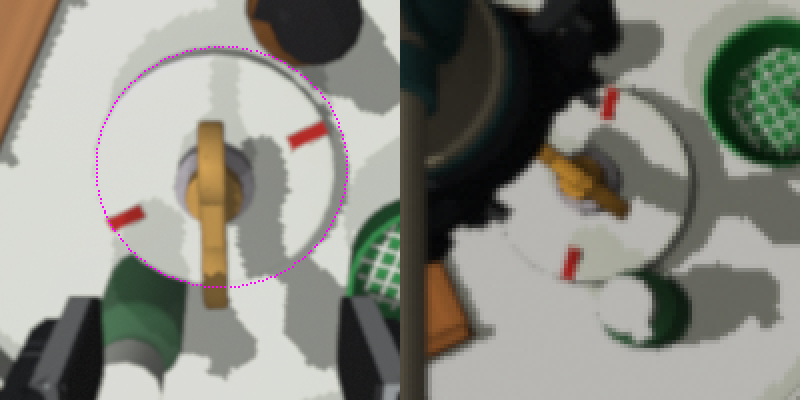

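The hub fit puts the disc at z of about 0.05 to 0.055, so the grip point is at about 0.103. The wings are about 55.1°, the marks -11.3°, so a twist of about 66° is needed. I aim the fingertips above the boss for either height estimate.

servo_tool([
  [0.1, -0.15, 0, 0, 0, -2, -0.3],
  [0, 0, 1.5, 0, 0, 0, -0.3],
  [0, 0, 2, 0, 0, 0, -0.3],
  [0, 0, 2, 0, 0, 0, -0.3],
  [0, 0, 1, 0, 0, 0, -0.3],
])

```text
clock: 5.9
position: [0.5653, 0.1671, 0.1076]
ee_rot: [-0.0, 0.886, 0.463, -0.001]
contact_force: [-0.9, -0.9, 0.8]
width: 0.0555
gripper_force: 0.0
```

servo_tool([
  [0, 0, 1, 0, 0, 0, -0.3],
  [0, 0, 0, 0, 0, 0, -0.3],
  [0, 0, 0, 0, 0, 0, -0.3],
  [0, 0, 0, 0, 0, 0, -0.3],
  [0, 0, 0, 0, 0, 0, -0.3],
])

```text
clock: 6.4
position: [0.5668, 0.1675, 0.1001]
ee_rot: [0.0, 0.886, 0.463, 0.001]
contact_force: [0.3, -0.7, -0.1]
width: 0.0554
gripper_force: 0.0
```

```bash
python3 look.py w4
```

```text
[0.5668 0.1675 0.1001] yawx 55.225421775396434 tilt [ 0.00112839  0.00126013 -0.99999857] 6.4 0.05543954547586726 [ 1.69609417e-01  4.05941818e-01  1.67607049e+00 -8.97461618e-05
  1.05789065e+00  7.76584987e-01]
brass_nut_grip [318.8 279.9] 0.95 [0.5697 0.1721 0.1113]
amber_bottle_mid [384.4 130.7] 0.89 [0.6279 0.2031 0.08  ]
green_bottle_mid [265.1 340.2] 0.87 [0.511  0.1415 0.08  ]
```

View pics/w4.png

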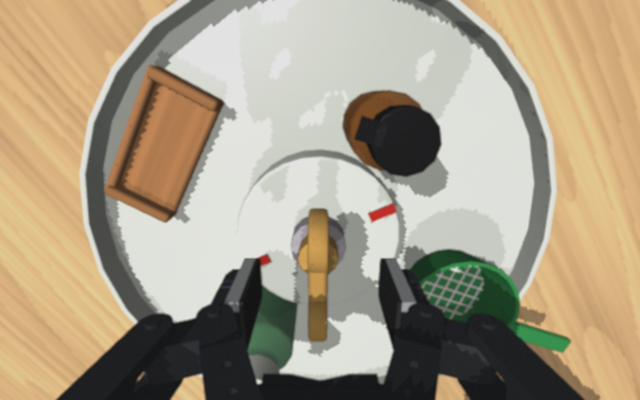

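The blade is upright in the image at columns 310–327, midway between the pads (250, 390), with the bottles clear of the fingers. I close on it.

servo_tool([
  [0.15, -0.05, 0, 0, 0, 0, 0.3],
  [0, 0, 0, 0, 0, 0, 1],
  [0, 0, 0, 0, 0, 0, 1],
  [0, 0, 0, 0, 0, 0, 1],
  [0, 0, 0, 0, 0, 0, 1],
], squeeze=50)

```text
clock: 7.1
position: [0.5667, 0.169, 0.0994]
ee_rot: [-0.0, 0.886, 0.463, 0.0]
contact_force: [-0.4, 0.0, 1.7]
width: 0.0078
gripper_force: 50.2
```

servo_tool([
  [0, 0, 0, 0, 0, 0, 1],
  [0, 0, 0, 0, 0, 0, 1],
  [0, 0, 0, 0, 0, 0, 1],
  [0, 0, 0, 0, 0, 0, 1],
  [0, 0, 0, 0, 0, 0, 1],
])

```text
clock: 7.6
position: [0.5667, 0.169, 0.0994]
ee_rot: [-0.0, 0.886, 0.463, 0.0]
contact_force: [-1.3, 0.9, 3.9]
width: 0.0076
gripper_force: 50.4
```

```bash
python3 - <<'E'
from h import *
p,r,s=tool();M=r.as_matrix();print(p,np.degrees(np.arctan2(M[1,0],M[0,0])),s["width"],s["gripper_force"],s["contact_force"],s["moment"],"tool F",M.T@np.array(s["contact_force"]))
E
```

```text
[0.56666788 0.16897143 0.09942715] 55.220440147415346 0.00762479909664846 50.39728281553835 [-1.25527318  0.91961284  3.9296905 ] [ 0.11855247  0.25657999 -0.09053449] tool F [ 0.03973004 -1.55581555 -3.92959609]
```

Gripped at 7.6 mm (soft pads on the 9 mm blade) with under 2 N of side load. Now I twist clockwise.

servo_tool([
  [0, 0, 0, 0, 0, 4, 1],
  [0, 0, 0, 0, 0, 5, 1],
  [0, 0, 0, 0, 0, 5, 1],
  [0, 0, 0, 0, 0, 5, 1],
  [0, 0, 0, 0, 0, 5, 1],
])

```text
clock: 8.1
position: [0.5674, 0.1681, 0.0994]
ee_rot: [0.001, 0.963, 0.268, 0.0]
contact_force: [-0.3, -1.7, 2.9]
width: 0.0075
gripper_force: 50.3
```

servo_tool([
  [0, 0, 0, 0, 0, 5, 1],
  [0, 0, 0, 0, 0, 5, 1],
  [0, 0, 0, 0, 0, 5, 1],
  [0, 0, 0, 0, 0, 5, 1],
  [0, 0, 0, 0, 0, 5, 1],
])

```text
clock: 8.6
position: [0.5678, 0.1671, 0.0994]
ee_rot: [0.002, 0.999, 0.053, 0.001]
contact_force: [0.9, -3.8, 1.8]
width: 0.0074
gripper_force: 50.3
```

servo_tool([
  [0, 0, 0, 0, 0, 5, 1],
  [0, 0, 0, 0, 0, 5, 1],
  [0, 0, 0, 0, 0, 5, 1],
  [0, 0, 0, 0, 0, 0, 1],
  [0, 0, 0, 0, 0, 0, 1],
])

```text
clock: 9.1
position: [0.5677, 0.1664, 0.0994]
ee_rot: [0.002, 0.997, -0.076, 0.001]
contact_force: [1.1, -6.0, 2.7]
width: 0.0077
gripper_force: 50.3
```

```bash
python3 - <<'E'
from h import *
p,r,s=tool();M=r.as_matrix();print(p,np.degrees(np.arctan2(M[1,0],M[0,0])),s["width"],s["gripper_force"],s["contact_force"],s["moment"],"tool F",M.T@np.array(s["contact_force"]))
E
python3 look.py w5; python3 fit.py
```

```text
[0.56773821 0.16640128 0.0993884 ] -8.716029807019668 0.007664567081088742 50.297515955753624 [ 1.10730738 -6.03092575  2.70381702] [-0.94759242 -0.1237284  -0.0587821 ] tool F [ 2.01507992  5.80475213 -2.67453307]
[0.5677 0.1664 0.0994] yawx -8.716029807019668 tilt [ 0.0024616   0.00419575 -0.99998817] 9.1 0.007664567081088742 [ 0.17042215  0.40799096  1.67471401 -0.00546261  1.05788939  1.89602525]
brass_nut_grip [321.4 283. ] 0.59 [0.5727 0.1639 0.1113]
amber_bottle_mid [230.7 147.4] 0.9 [0.6308 0.1972 0.08  ]
wing 0.59 [317.4, 277.5, 43.1, 136.3] (array([0.57588806, 0.16420592]), np.float64(170.91984223443845), np.float64(0.06171998669157481))
mark [322.9 173. ] 217 [0.6078 0.1573 0.061 ]
amber_bottle_mid 0.98 [221.9 154.8 108.5  97.6]
green_bottle_mid 0.57 [384.4 337.3  39.7 111.2]
nut proj [[326.12526503 290.06395322]]
```

View pics/w5.png

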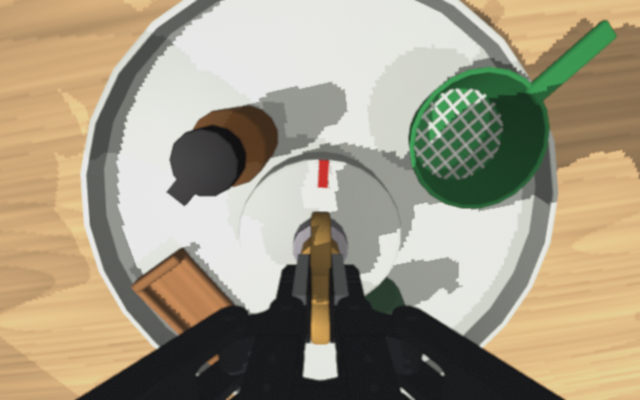

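The blade is nearly upright in the image at column 320. The red mark is at (323,173), slightly right, so about 2.5° more is needed, as computed. The bottles have not been disturbed.

servo_tool([
  [0, 0, 0, 0, 0, 2.5, 1],
  [0, 0, 0, 0, 0, 0, 1],
  [0, 0, 0, 0, 0, 0, 1],
  [0, 0, 0, 0, 0, 0, 0.5],
  [0, 0, 0, 0, 0, 0, -0.2],
])

```text
clock: 10.05
position: [0.5667, 0.1688, 0.099]
ee_rot: [0.0, 0.995, -0.098, -0.0]
contact_force: [0.2, 0.5, -0.3]
width: 0.0344
gripper_force: 0.0
```

servo_tool([
  [0, 0, 0, 0, 0, 0, -0.3],
  [0, 0, 0, 0, 0, 0, -0.3],
  [0, 0, 0, 0, 0, 0, -0.3],
  [0, 0, -1, 0, 0, 0, -0.3],
  [0, 0, -2, 0, 0, 0, -0.3],
])

```text
clock: 10.55
position: [0.5656, 0.1687, 0.1286]
ee_rot: [0.0, 0.995, -0.098, -0.002]
contact_force: [-0.5, 0.7, -0.8]
width: 0.0558
gripper_force: 0.0
```

servo_tool([
  [0, 0, -3, 0, 0, 0, -0.3],
  [0, 0, -3, 0, 0, 0, -0.3],
  [0, 0, -2, 0, 0, 0, -0.3],
  [0, 0, 0, 0, 0, 0, -0.3],
  [0, 0, 0, 0, 0, 0, -0.3],
])

```text
clock: 11.05
position: [0.5666, 0.1689, 0.2096]
ee_rot: [-0.0, 0.995, -0.098, 0.0]
contact_force: [-0.8, 0.4, 0.0]
width: 0.0553
gripper_force: 0.0
```

servo_tool([
  [0, 0, 0, 0, 0, 0, -0.3],
  [0, 0, 0, 0, 0, 0, -0.3],
  [0, 0, 0, 0, 0, 0, -0.3],
  [0, 0, 0, 0, 0, 0, -0.3],
  [0, 0, 0, 0, 0, 0, -0.3],
])

```text
clock: 11.55
position: [0.5666, 0.1688, 0.2089]
ee_rot: [0.0, 0.995, -0.098, -0.0]
contact_force: [-0.3, -0.4, -0.2]
width: 0.0554
gripper_force: 0.0
```

```bash
python3 look.py w6; python3 fit.py
```

```text
[0.5666 0.1688 0.2089] yawx -11.277464103568606 tilt [-6.45954512e-04  3.18156179e-04 -9.99999741e-01] 11.55 0.05539967559177915 [ 1.71985288e-01  3.18564405e-01  1.51947242e+00 -6.62275362e-05
  1.30427304e+00  1.93962786e+00]
brass_nut_grip [322.3 203.4] 0.84 [0.5701 0.1652 0.1113]
amber_bottle_mid [264.5 126. ] 0.56 [0.6306 0.1987 0.08  ]
green_bottle_mid [369.9 253.5] 0.66 [0.506 0.135 0.08 ]
wing 0.62 [322.0, 204.3, 26.4, 85.5] (array([0.57064966, 0.16505571]), np.float64(168.24222206440083), np.float64(0.06390954628510055))
mark [322.5 142.1] 69 [0.607  0.1574 0.061 ]
amber_bottle_mid 0.76 [263.4 126.9  57.6  53. ]
green_bottle_mid 0.56 [369.1 252.8  43.5  67.1]
nut proj [[326.3690476  204.09868997]]
```

View pics/w6.png

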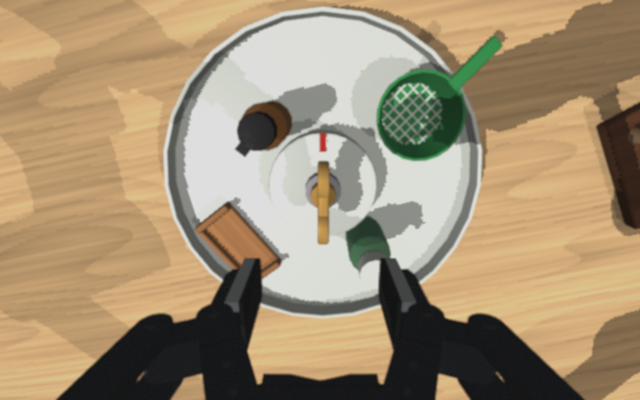

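The released nut's wings run along column 322–323 (rows 163–243), in line with the red mark at (322.5,142). The opposite mark is hidden under the blade. Both bottles stand upright where they were, so I hand in.

```bash
python3 -c "
from rig import manip
print(manip.sign_off())"
```

```text
the job is handed in; nothing more can be done
None
```

I turned the brass wing nut about 66° clockwise, to within about 1° of the red marks by the wrist camera, and let go of it; both bottles still stand where they were, I left the steel nut alone, and I handed the job in at about 12 s.

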